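Slide the serving paddle out so its handle hangs over the block's edge

TASK

The thin serving paddle lies on the butcher's block with a shot glass standing on it. Slowly push the paddle by its blade with your fingers, without gripping or lifting it and without touching its handle or the glass, until the whole handle hangs out straight over the block's front edge (the long side nearest the robot, to which the handle points) while the blade still lies wholly on the block, its shoulders (where the handle begins) level with the edge. Keep the glass standing where it is on the blade, leave everything else as it stands, and finish with your hand clear.

Things in the scene. Friction and masses are not known exactly. Their poses are not given: they have to be found in the camera images.
- block: Dark wooden butcher's block, 260 (x) x 340 (y) x 40 (z) mm, with small rubber feet; it is fixed and cannot slide. Origin: centre of its underside, 3 mm above z = 0 (it bridges the shallow draining recess). Its -x side is the front edge, one of its two 340 mm sides, the one nearest the robot; its top is 40 mm above the origin. (The hand starts beside the 0.31 m tall sink tap: rise first.)
- block_front_edge (a point): Middle of the block's front top edge: 130 mm from the block's centre along its -x, 40 mm up. Axes as the block's: +x points from the edge in over the block, y along the edge, z up.
- board: Pale wooden serving paddle, loose, about 0.18 kg, lying flat on the block. Blade 120 (x) x 110 (y) x 10 mm thick, with two thin darker stripes; a handle sticks out 60 mm from the middle of the blade's -x edge. Origin: centre of the blade's underside; the straight back edge is 60 mm from it along +x. Starts on the block, handle towards the front edge, up to 0.25 rad askew.
- board_handle: The paddle's handle, part of it: a neck 20 mm wide ending in a round loop 30 mm across with a 12 mm hole, 60 mm long in all and 10 mm thick, pointing along the paddle's -x. Origin: on the underside at the shoulders, where it meets the blade.
- board_shoulder (a point): Middle of the paddle's shoulder line (the blade's -x edge, where the handle begins), on the underside: 60 mm from the paddle's origin along its -x. Axes as the paddle's.
- glass: Small clear shot glass, 49 mm across, 61 mm tall, 0.07 kg, standing loose on the front half of the blade. Origin: centre of its underside.
- garlic: Garlic bulb, 48 x 50 x 51 mm, loose, on the block beside the paddle. Origin: centre of its underside.
- jar: Spice jar with a dark cap, 41 mm across, 105 mm tall, loose, on the block at the other side of the paddle. Origin: centre of its underside.
- tin: Food tin, 57 mm across, 72 mm tall, loose, on the worktop left of the block. Origin: centre of its underside.
- keys: Bunch of keys lying flat, 104 x 115 x 8 mm, on the worktop left of the block, nearer the robot. Origin: centre of its underside.
Things that resemble listed ones, but are neither listed nor needed, are in the scene too. What is shaped like the glass but purple is not meant.

How it is judged (in metres and radians):
At the end, for the whole second after the job is handed in: The paddle lies flat and at rest on the block with its shoulder line within 10 mm of the block's front edge (so the 60 mm handle hangs out), within 0.14 rad (8 degrees) of square to it and its middle within 100 mm of the middle of the edge; the glass stands upright on the blade (x of board_shoulder in the frame of block_front_edge between -0.01 and 0.01 m and y of board_shoulder in the frame of block_front_edge between -0.1 and 0.1 m and z of board_shoulder in the frame of block_front_edge between -0.004 and 0.004 m and angle between the x axis of board and the x axis of block, either way round below 0.14 rad and angle between board's own z axis and vertical below 0.05 rad and linear speed of board below 0.01 m/s and angle between glass's own z axis and vertical below 0.1 rad and z of glass in the frame of board below 0.014 m); the robot touches nothing.
It fails at once if the paddle is lifted, tipped, or shoved fast (over 0.3 m/s) (z of board in the frame of block_front_edge above 0.01 m or angle between board's own z axis and vertical above 0.15 rad or linear speed of board above 0.3 m/s).
It fails at once if the handle is touched (contact force between any of the fingers, the arm and board_handle above 0.5 N).
It fails at once if the glass is touched (contact force between any of the fingers, the arm and glass above 0.3 N).
It fails at once if the glass tips, is lifted, or slides out of the part of the blade where it may start, by more than 20 mm (angle between glass's own z axis and vertical above 0.3 rad or z of glass in the frame of board above 0.025 m or x of glass in the frame of board above 0.008 m or x of glass in the frame of board below -0.048 m or y of glass in the frame of board above 0.04 m or y of glass in the frame of board below -0.04 m).
It fails at once if the garlic bulb, spice jar, food tin, keys: one of these is moved by more than 15 mm or tipped (distance of any of garlic, jar, tin, keys from where it was at the start of the episode above 0.015 m or angle between any of garlic, jar, tin, keys's own z axis and vertical above 0.3 rad).
It also fails if it takes over 45 s, if anything falls off the work surface, if the arm or the gripper's body presses on something with over 40 N, if the wrist force passes 120 N, or if a joint passes its speed limit or range.

ROBOT

A 6-joint arm with a two-finger parallel gripper is mounted at the origin on a cart in front of the work surface, level with it; the furniture and walls round the work are solid. World frame = base frame: x ahead of the robot, y to its left, z up, the work surface at z = 0. Lengths are in mm, angles in rad, forces in N, time in s.
With the tool pointing down it reaches from about 300 to 775 mm from the base axis. Payload 14.6 kg.
Tool frame: the origin (TCP) lies between the finger pads; the fingertips stand manip.tip_reach ahead of it and the grasp point (between the pads) lies 5 mm behind it (manip.tip_reach is the distance from the TCP to the fingertips, in mm); z points along the fingers, y is the line along which they close (so a half turn about z gives the same grasp; the last joint's range is limited). The gripper opens to 94 mm and grips with 3 to 60 N. Pads are 16 mm wide; open, the fingers measure 119 mm over their backs; the gripper's body (75 mm by 177 mm) begins 78 mm behind the grasp point.
Start: joints at [1.081, 0.3, 1.521, -0, 1.321, -0.067], TCP at [225.67, 501.56, 219.446] pointing down, gripper open.
Joint ranges: [-3.03, 3.03], [-0.79, 2.21], [0.23, 2.52], [-1.04, 4.18], [0, 3.07], [-2.55, 2.55]. Speed limits (rad/s): [2.22, 2.22, 2.57, 3.14, 3.14, 3.14].

INTERFACE

Orientations are given as [roll, pitch, yaw] about the fixed x, y, z axes, in that order (R = Rz(yaw) Ry(pitch) Rx(roll)).
In Python, from cell import manip gives the robot as it stands. The module is installed in compiled form; this text tells all that it offers.
- The arm moves only by the shell command python3 -m creep 'ROWS' [FORCE]. ROWS is JSON, a list of rows, each a list of 3 entries, a list of its own where there are three numbers: the opening, from -1 (shut) to 1 (fully open), then the shift along the tool's x, y, z in cm, then the turn about the tool's z in units of 5 degrees (1.0 is 5 degrees). In form: [[grip, [tx, ty, tz], roll], ...]. A call has 1 to 12 rows; each row is the pose to reach, as a shift and turn from the pose commanded when the call began, along the tool's axes at that moment; what a row does not reach only later rows make up. A row lasts 1/10 s, in which the tool goes at most 50 mm and 8.59 degrees, less where a joint would pass 70% of its speed; a pose out of reach is approached as far as the arm can. A call with a gripper value outside its range is refused whole. The fingers move at their own pace and stop on an object; FORCE is the grip in N (left out, the last holds). Time passes only in rows, so rows that repeat a pose let the fingers close. It gives the time, the measured TCP pose, the force, the opening and the grip force at its end, in the units of the state.
- manip.read_state(): the state, without advancing time (a new reading comes with each control period).
- manip.camera(name): name is "scene" or "top" or "wrist"; returns the picture (420x560x3 uint8, red, green, blue); there is no depth.
- manip.camera_params(name): a dict with "fovy" (degrees; the focal length in pixels is half the picture's height over the tangent of half this angle, whatever the lens; pixels are square), "cx", "cy" (the principal point, pixels), "origin" and "attitude" of the camera in the world. Camera axes: x right, y down, z forward; pixel columns grow to the right and rows downward; lengths in mm; the calibration is good to about 2 mm. The wrist camera is an equidistant fisheye: a pixel r from the principal point sees the ray r / f radians off the axis. A picture is of the moment at which its call begins: read the wrist's pose just before it. camera_params takes no time and is no camera call; for the wrist camera it gives the pose at the moment of the call.
- manip.sign_off(): hands the job in; it is judged then, once.
The state is a dict: "clock": time; "joints": joint angles; "qd": joint speeds; "effort": joint torques, N m; "eef_pos": TCP position; "eef_rot": TCP orientation; "wrist_force": force on the tool from outside, world axes, zero at the start; "moment": the same for the moment, N m; "finger_gap": finger opening in mm; "finger_force": force on a finger pad.
Only numpy, scipy, OpenCV 4.12 (cv2) and the standard library are available. Lean on these libraries where they do the work, as an engineer would, in place of code of your own. Each camera call takes 0.05 s, during which the arm holds its last target. There are 200 camera calls.

## Working session

There is one attempt and no reset: what is moved stays moved. The work goes in short steps, Python scripts to look and compute and a shell command to move; the robot and the scene stay as the last step left them, time stands still between calls to the robot, and variables do not carry over. Pictures are saved under pics/ and viewed, at most 10 in all, crops included, and the job is handed in when it is done.

```bash
mkdir -p pics
python3 - <<'E'
from cell import manip
import cv2
for n in ("top","scene"):
    cv2.imwrite(f"pics/{n}0.png",cv2.resize(manip.camera(n)[:,:,::-1],(800,600),interpolation=cv2.INTER_CUBIC)); print(n,manip.camera_params(n))
print(manip.read_state(),manip.tip_reach)
E
```

```text
top {'fovy': 55.88098104951459, 'cx': 278.7897454049595, 'cy': 205.51288249082893, 'origin': array([322.50881911,  50.79095044, 948.4922149 ]), 'attitude': array([-2.96517854, -0.00411199, -1.57094568])}
scene {'fovy': 46.56926002178557, 'cx': 285.3376249960375, 'cy': 209.71903492158413, 'origin': array([-291.12255951, -615.51205672,  720.24019044]), 'attitude': array([-2.13527129,  0.0144544 , -0.87702381])}
{'clock': 0.1, 'joints': array([ 1.08140642e+00,  3.00438607e-01,  1.52151349e+00, -3.27943941e-05,
        1.32070950e+00, -6.66017547e-02]), 'qd': array([-0.00014573, -0.00128589, -0.00189999,  0.00204663, -0.00056119,
        0.00034559]), 'effort': array([-1.16041218e-03, -5.32639503e+01, -3.53289735e+01,  7.08821020e-02,
        2.34361592e-02, -5.37513790e-05]), 'eef_pos': array([225.57381084, 501.36999269, 218.93274012]), 'eef_rot': array([-3.14052396e+00, -3.94461261e-05,  2.71881262e+00]), 'wrist_force': array([-0.21416119,  0.34936772,  0.01776911]), 'moment': array([-0.02148799,  0.02857383,  0.02163794]), 'finger_force': 0.0, 'finger_gap': 94.02006369978905} 14.0
```

View pics/top0.png

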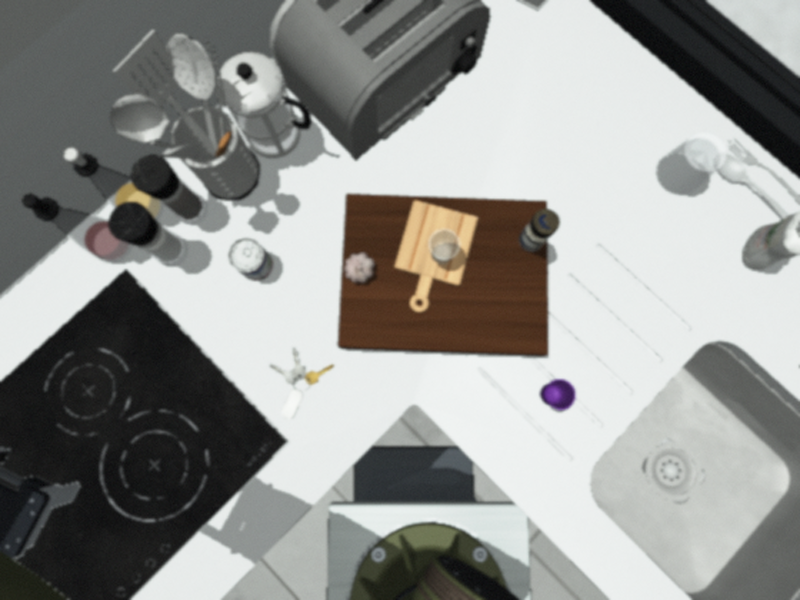

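View pics/scene0.png

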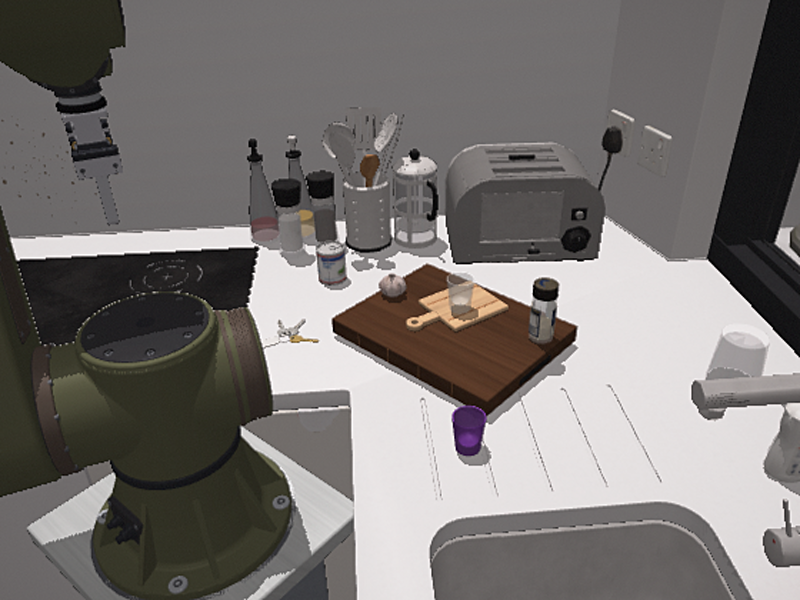

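The top view shows the block at about (345–548, 195–355) in the 800x600 picture. The paddle's blade is around (437, 243), its handle loop at (419, 302) and the glass at (443, 245). The garlic is at (359, 268) and the jar at (538, 230). I'll enlarge it for accurate corners.

```bash
cat > h.py <<'E'
from cell import manip
import cv2,numpy as np
from scipy.spatial.transform import Rotation as R
def ray(n,u,v,z):
    p=manip.camera_params(n); f=210/np.tan(np.radians(p["fovy"]/2))
    d=R.from_euler("xyz",p["attitude"]).apply([(u-p["cx"])/f,(v-p["cy"])/f,1]); o=p["origin"]
    return o+d*(z-o[2])/d[2]
def crop(n,name,u0,v0,w,h,s):
    im=manip.camera(n)[:,:,::-1][v0:v0+h,u0:u0+w]
    cv2.imwrite(name,cv2.resize(im,None,fx=s,fy=s,interpolation=cv2.INTER_CUBIC))
E
python3 - <<'E'
from h import *
crop("top","pics/c0.png",232,130,160,124,5)
E
ls pics
```

```text
c0.png
scene0.png
top0.png
```

View pics/c0.png

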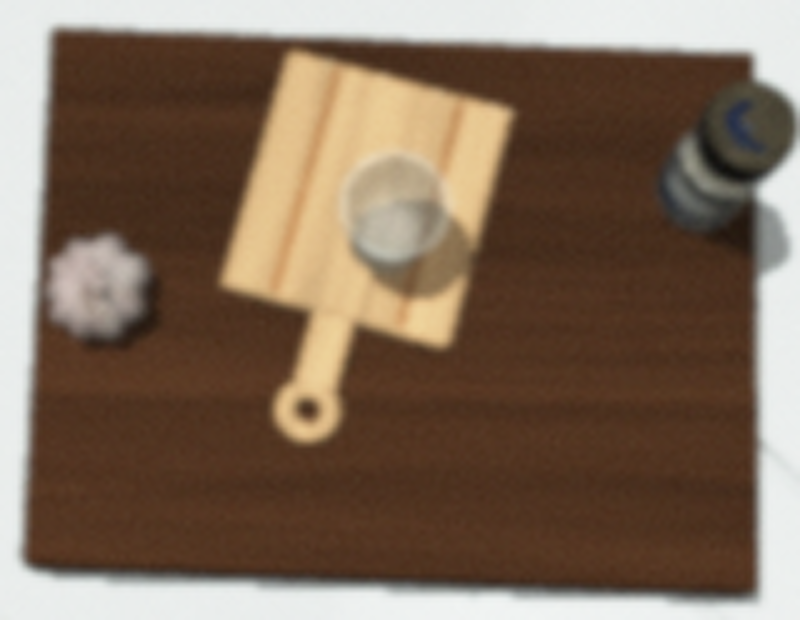

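Crop pixels: the blade corners are (290,50), (515,110), (448,348) and (222,285), and the loop centre is (308,410). The block's top corners are near (55,32), (750,55), (757,585) and (28,562). The glass base is near (395,230).

Run:
```python
from h import *
np.set_printoptions(precision=1,suppress=True)
c=lambda u,v,z:ray("top",232+(u+.5)/5-.5,130+(v+.5)/5-.5,z)[:2]
B=np.array([c(*p,43) for p in [(55,32),(750,55),(757,585),(28,562)]])
P=np.array([c(*p,53) for p in [(290,50),(515,110),(448,348),(222,285)]])
def fit(Q,lx,ly): # corners: back-left, back-right, front-right, front-left
    M=np.array([[lx,ly],[lx,-ly],[-lx,-ly],[-lx,ly]])/2
    q=Q-Q.mean(0); th=np.arctan2((M[:,0]*q[:,1]-M[:,1]*q[:,0]).sum(),(M*q).sum())
    r=np.array([[np.cos(th),-np.sin(th)],[np.sin(th),np.cos(th)]])
    return Q.mean(0),th,q-M@r.T,r
b,tb,eb,rb=fit(B,260,340); p,tp,ep,rp=fit(P,120,110)
print(B,b,tb,eb);print(P,p,tp,ep)
L=lambda w:(w-b)@rb
print("paddle in block",L(p),tp-tb,"shoulder",L(p-60*rp[:,0])+[130,0])
for n,u,v,z in [("glass rim",395,205,114),("glass base",395,235,55),("garlic",100,287,70),("jar",748,130,148),("jarbase",695,200,43),("loop",308,410,53)]:
    w=c(u,v,z);print(n,w,L(w),(w-p)@rp)
```

```text
[[ 653.1  133.8]
 [ 642.  -199.3]
 [ 388.8 -190.9]
 [ 399.2  142.1]] [520.8 -28.6] -0.03253287022957449 [[-3.1 -3.3]
 [-3.2  3.4]
 [ 3.5  3.4]
 [ 2.8 -3.5]]
[[640.7  21.5]
 [611.2 -84.4]
 [497.  -50.7]
 [526.7  53.5]] [568.9 -15. ] -0.2778046482466048 [[-1.   0. ]
 [-0.3 -0.1]
 [ 0.9  0.8]
 [ 0.4 -0.8]]
paddle in block [47.6 15.1] -0.2452717780170303 shoulder [119.4  29.7]
glass rim [548.5 -21.9] [27.5  7.6] [-17.8 -12.2]
glass base [550.1 -26.8] [29.2  2.7] [-14.9 -16.5]
garlic [521.8 108.9] [ -3.5 137.5] [-79.3 106.3]
jar [ 572.  -167.9] [  55.7 -137.6] [  44.9 -146.2]
jarbase [ 570.3 -170. ] [  54.1 -139.7] [  43.8 -148.6]
loop [468.   14.1] [-54.1  40.9] [-105.     0.3]
```

```bash
python3 -m creep '[[1,[0,0,-4],0],[1,[0,0,-9],0],[1,[0,0,-9],0],[0.28,[-15,-7.5,-9],-1],[0.28,[-30,-15,-9],-2],[0.28,[-61.3,-30.2,-9],-4.5],[0.28,[-61.3,-30.2,-9],-4.5],[0.28,[-61.3,-30.2,-9],-4.5],[0.28,[-61.3,-30.2,-9],-4.5],[0.28,[-61.3,-30.2,-9],-4.5],[0.28,[-61.3,-30.2,-9],-4.5],[0.28,[-61.3,-30.2,-9],-4.5]]'
```

```text
clock: 1.35
eef_pos: [509.5, 156.8, 309.1]
eef_rot: [3.142, -0.0, 3.111]
wrist_force: [0.2, 0.8, 0.8]
finger_gap: 60.4
finger_force: 0.0
```

```bash
python3 -m creep '[[0.28,[-15.7,-17.7,0],0],[0.28,[-15.7,-17.7,0],0],[0.28,[-15.7,-17.7,0],0],[0.28,[-15.7,-17.7,0],0],[0.28,[-15.7,-17.7,0],0],[0.28,[-15.7,-17.7,0],0],[0.28,[-15.7,-17.7,0],0],[0.28,[-15.7,-17.7,0],0]]'
python3 - <<'E'
from h import *
print(manip.camera_params("wrist")); cv2.imwrite("pics/w1.png",manip.camera("wrist")[:,:,::-1])
E
```

```text
clock: 2.15
eef_pos: [659.8, -22.0, 309.4]
eef_rot: [3.141, -0.0, 3.112]
wrist_force: [-0.2, 0.6, 0.8]
finger_gap: 60.7
finger_force: 0.0
{'fovy': 65.70646984690485, 'cx': 278.1975348602496, 'cy': 208.2643512601498, 'origin': array([582.04514803, -18.75812993, 475.07403072]), 'attitude': array([2.87343436e+00, 2.74680437e-04, 1.54103809e+00])}
```

View pics/w1.png

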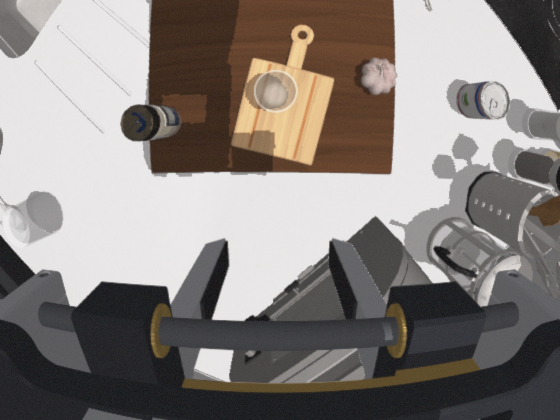

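The wrist view shows the blade's back corners at (233,146) and (312,164), its shoulder corners at (252,59) and (333,76), and the block's back corners at (151,172) and (392,173). The toaster's nearest top corner is at (377,220).

```bash
cat >> h.py <<'E'
def wray(u,v,z,p=None):
    p=p or manip.camera_params("wrist"); f=210/np.tan(np.radians(p["fovy"]/2))
    a=np.array([u-p["cx"],v-p["cy"]]); r=np.hypot(*a); t=r/f
    d=R.from_euler("xyz",p["attitude"]).apply([*(a/r*np.sin(t)),np.cos(t)]); o=p["origin"]
    return o+d*(z-o[2])/d[2]
E
python3 - <<'E'
from h import *
np.set_printoptions(precision=1,suppress=True)
for n,u,v,z in [("back R",233,146,53),("back L",312,164,53),("sh R",252,59,53),("sh L",333,76,53),("blk R",151,172,43),("blk L",392,173,43),("toast",377,220,190),("toast",377,220,150),("glass rim",276,91,114)]: print(n,z,wray(u,v,z)[:2])
E
```

```text
back R 53 [612.3 -78.5]
back L 53 [639.3  23.9]
sh R 53 [499.2 -49.8]
sh L 53 [523.7  53.6]
blk R 43 [ 642.4 -200.5]
blk L 43 [654.4 138.6]
toast 190 [674.8  72.4]
toast 150 [687.8  85.2]
glass rim 114 [548.5 -20.1]
```

The paddle's pose agrees with the top view. The toaster may be near the gripper's body when lowered, so I'll triangulate its corner.

Run:
```python
from h import *
a=manip.camera("top")[85:155,190:350,::-1]; p=manip.camera("wrist")[170:350,220:440,::-1]
a=cv2.resize(a,(800,350),interpolation=cv2.INTER_CUBIC); p=cv2.resize(p,None,fx=1.35,fy=1.35,interpolation=cv2.INTER_CUBIC)
o=np.zeros((595,800,3),np.uint8); o[:350]=a; o[352:352+p.shape[0],:p.shape[1]]=p
s=manip.camera("scene")[100:190,310:430,::-1]; s=cv2.resize(s,(324,243)); o[352:595,400:724]=s
cv2.imwrite("pics/t.png",o)
```

```text
(no output)
```

View pics/t.png

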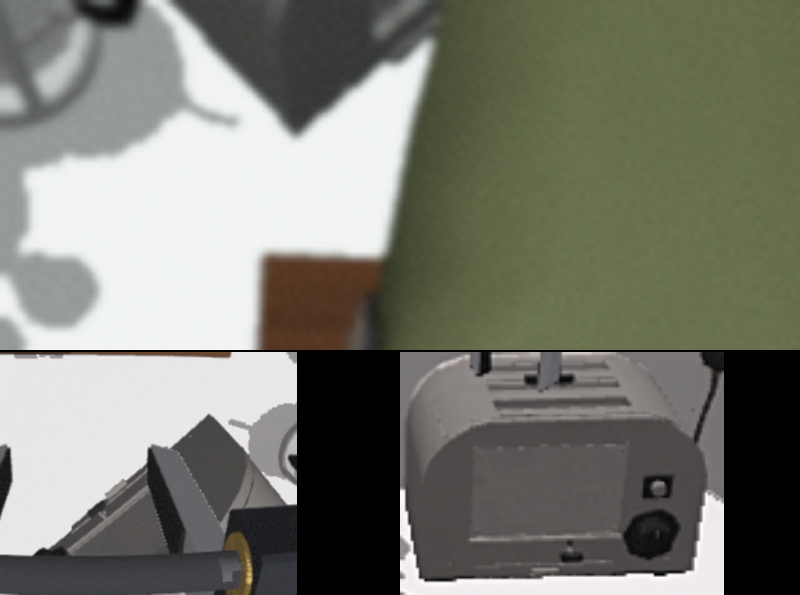

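Run:
```python
from h import *
np.set_printoptions(precision=0,suppress=True)
for z in (0,10,60,120,180): print(z,ray("top",249.2,112,z)[:2],wray(375.5,216.7,z)[:2], "top knob/front", ray("top",190+440/5,85+35/5,z)[:2])
```

```text
0 [733. 122.] [731. 130.] top knob/front [787.  49.]
10 [728. 121.] [728. 127.] top knob/front [782.  49.]
60 [707. 117.] [712. 111.] top knob/front [758.  49.]
120 [681. 113.] [694.  92.] top knob/front [728.  49.]
180 [655. 108.] [675.  74.] top knob/front [699.  49.]
```

The corner is the toaster's base, at about (725, 122), some 60 mm clear of the body. Lowering.

```bash
python3 -m creep '[[0.28,[0,0,5],0],[0.28,[0,0,10],0],[0.28,[0,0,15],0],[0.28,[0,0,19],0],[0.28,[0,0,22],0],[0.28,[0,0,23.5],0],[0.28,[0,0,24.3],0],[0.28,[0,0,24.8],0],[0.28,[0,0,24.8],0],[0.28,[0,0,24.8],0]]'
python3 - <<'E'
from h import *
cv2.imwrite("pics/w2.png",manip.camera("wrist")[:,:,::-1])
E
```

```text
clock: 3.35
eef_pos: [660.8, -22.9, 62.8]
eef_rot: [-3.142, 0.002, 3.112]
wrist_force: [-0.3, -0.3, -0.3]
finger_gap: 60.0
finger_force: 0.0
```

View pics/w2.png

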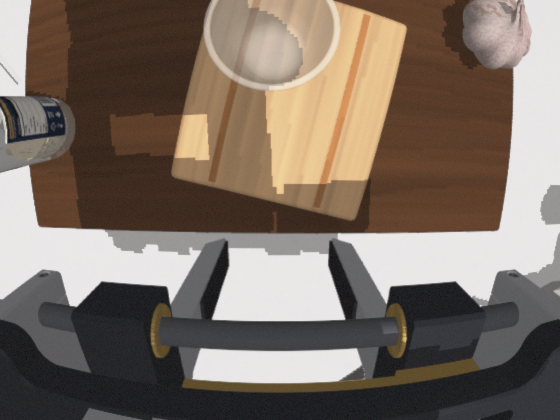

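The view shows the blade's back left corner at (354,218), with both fingertips at (228,243) and (333,243) just behind it and clear of the glass. I'll push slowly.

```bash
python3 -m creep '[[0.28,[0.3,0,0.2],0],[0.28,[0.6,0,0.2],0],[0.28,[0.9,0,0.2],0],[0.28,[1.2,0,0.2],0],[0.28,[1.5,0,0.2],0],[0.28,[1.8,0,0.2],0],[0.28,[2.1,0,0.2],0],[0.28,[2.4,0,0.2],0],[0.28,[2.7,0,0.2],0],[0.28,[3.0,0,0.2],0],[0.28,[3.3,0,0.2],0],[0.28,[3.6,0,0.2],0]]'; python3 -m creep '[[0.28,[0.3,0,0],0],[0.28,[0.6,0,0],0],[0.28,[0.9,0,0],0],[0.28,[1.2,0,0],0],[0.28,[1.5,0,0],0],[0.28,[1.8,0,0],0],[0.28,[2.1,0,0],0],[0.28,[2.4,0,0],0]]';python3 - <<'E'
from h import *
cv2.imwrite("pics/w3.png",manip.camera("wrist")[:,:,::-1])
E
```

```text
clock: 4.6
eef_pos: [624.0, -21.8, 59.5]
eef_rot: [-3.142, 0.0, 3.112]
wrist_force: [1.5, 1.0, -0.1]
finger_gap: 60.1
finger_force: 0.7
clock: 5.4
eef_pos: [600.0, -21.1, 59.5]
eef_rot: [3.142, 0.0, 3.112]
wrist_force: [1.7, 0.2, 0.3]
finger_gap: 60.3
finger_force: 0.8
```

View pics/w3.png

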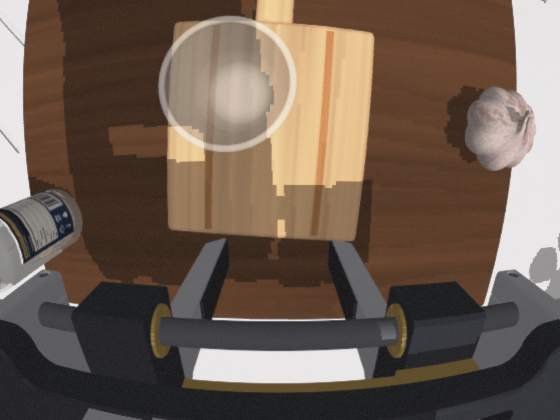

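The blade is now nearly square against both fingers (back edge from (168,230) to (357,240)) and the glass is standing. Continuing.

```bash
python3 -m creep '[[0.28,[0.3,0,0],0],[0.28,[0.6,0,0],0],[0.28,[0.9,0,0],0],[0.28,[1.2,0,0],0],[0.28,[1.5,0,0],0],[0.28,[1.8,0,0],0],[0.28,[2.1,0,0],0],[0.28,[2.4,0,0],0],[0.28,[2.7,0,0],0],[0.28,[3.0,0,0],0],[0.28,[3.3,0,0],0],[0.28,[3.6,0,0],0]]'; python3 -m creep '[[0.28,[0.3,0,0],0],[0.28,[0.6,0,0],0],[0.28,[0.9,0,0],0],[0.28,[1.2,0,0],0],[0.28,[1.5,0,0],0],[0.28,[1.8,0,0],0],[0.28,[2.1,0,0],0],[0.28,[2.4,0,0],0],[0.28,[2.7,0,0],0],[0.28,[3.0,0,0],0],[0.28,[3.2,0,0],0],[0.28,[3.3,0,0],0]]';python3 - <<'E'
from h import *
print(manip.camera_params("wrist"))
a=manip.camera("wrist")[:300,:,::-1]; b=manip.camera("scene")[170:300,220:420,::-1]
o=np.zeros((600,800,3),np.uint8); o[:300,:560]=a
b=cv2.resize(b,(460,299),interpolation=cv2.INTER_CUBIC); o[301:600,:460]=b
t=cv2.resize(manip.camera("top")[180:260,220:400,::-1],(338,150)); o[301:451,462:800]=t
cv2.imwrite("pics/w4.png",o)
E
```

```text
clock: 6.65
eef_pos: [563.9, -20.0, 59.4]
eef_rot: [3.142, -0.0, 3.111]
wrist_force: [0.9, -0.0, -0.9]
finger_gap: 60.0
finger_force: 0.6
clock: 7.85
eef_pos: [531.1, -19.0, 59.5]
eef_rot: [3.142, 0.0, 3.111]
wrist_force: [1.1, -0.2, -1.4]
finger_gap: 60.1
finger_force: 0.5
{'fovy': 65.70646984690485, 'cx': 278.1975348602496, 'cy': 208.2643512601498, 'origin': array([453.32296595, -15.69529721, 225.11079221]), 'attitude': array([2.87328194e+00, 4.24828446e-04, 1.54017780e+00])}
```

View pics/w4.png

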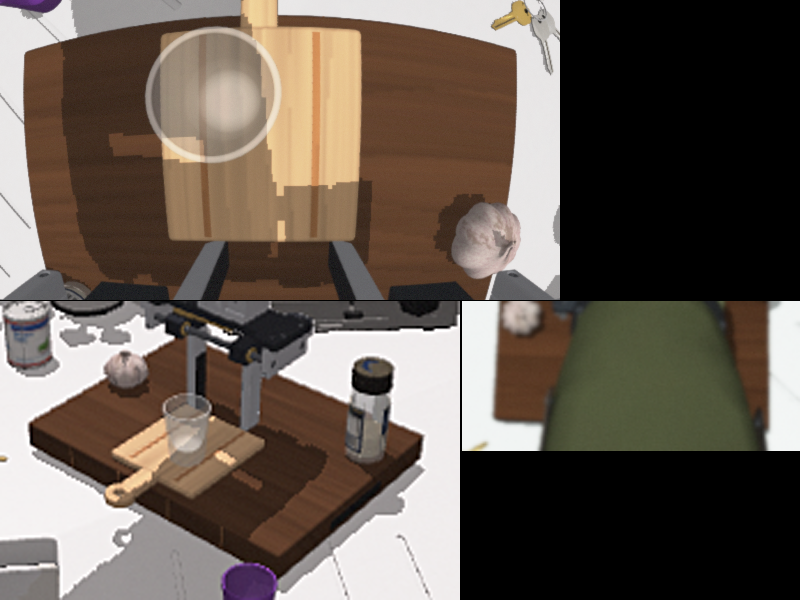

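The wrist view shows the shoulder line about 1–2 cm short of the front edge: shoulder corners (162,32) and (361,32), edge seen at (24,50), (516,50), and beside the blade near (190,17) and (330,16).

Run:
```python
from h import *
np.set_printoptions(precision=1,suppress=True)
for u,v,z in [(162,33,53),(361,33,53),(170,240,53),(355,241,53),(24,50,43),(516,50,43),(190,18,43),(330,16,43)]: print(u,v,wray(u,v,z)[:2])
g=cv2.cvtColor(manip.camera("wrist"),cv2.COLOR_RGB2GRAY)
for u in (100,190,330,400): print(u,g[8:42,u])
```

```text
162 33 [399.5 -77.6]
361 33 [404.9  30. ]
170 240 [518.1 -81.5]
355 241 [521.6  26.5]
24 50 [ 383.7 -190.9]
516 50 [397.9 146.1]
190 18 [389.4 -64.2]
330 16 [392.4  15.2]
100 [150 153 156 153 152 151 150 154 152 152 153 154 154 153 153 153 150 155
 152 154 153 153 153 145  77  51  47  44  52  46  51  55  49  50]
190 [156 155 155 155 157 155 156 157 157 152 118  62  47  47  53  49  48  50
  48  49  47  61 126 182 191 195 200 190 172 147 137 137 141 140]
330 [230 229 230 230 229 230 230 227 154  81  69  73  76  76  74  74  76  74
  76  91 158 174 184 192 195 194 194 192 193 196 193 193 192 192]
400 [231 229 230 230 230 230 230 230 230 230 230 230 231 230 230 225 117  68
  73  74  73  74  78  74  76  76  74  76  71  73  71  72  74  72]
```

```bash
python3 - <<'E'
from h import *
np.set_printoptions(precision=1,suppress=True)
for u,a,b in ((190,18.3,29.7),(330,16.2,27.8)): print(wray(u,a,43)[:2],wray(u,b,53)[:2],wray(u,b,48)[:2])
E
python3 -m creep '[[0.28,[0.2,0,0],0],[0.28,[0.4,0,0],0],[0.28,[0.6,0,0],0],[0.28,[0.8,0,0],0],[0.28,[0.9,0,0],0],[0.28,[1.0,0,0],0],[0.28,[1.0,0,0],0]]'
python3 - <<'E'
from h import *
cv2.imwrite("pics/w5.png",cv2.resize(manip.camera("wrist")[:90,120:400,::-1],None,fx=2.8,fy=2.8,interpolation=cv2.INTER_CUBIC))
E
```

```text
[389.6 -64.2] [399.9 -61.5] [398.4 -62.8]
[392.6  15.2] [402.7  13.2] [401.3  14. ]
clock: 8.75
eef_pos: [521.1, -18.7, 59.5]
eef_rot: [-3.142, -0.0, 3.112]
wrist_force: [0.1, -0.9, 0.1]
finger_gap: 60.1
finger_force: 0.1
```

View pics/w5.png

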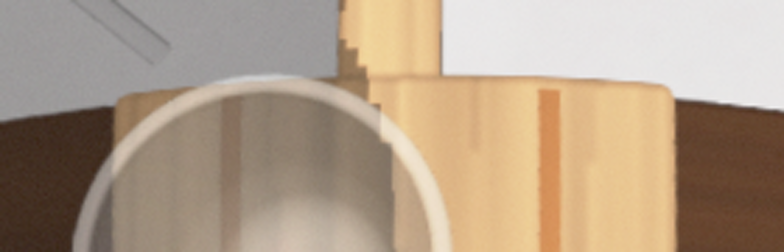

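The shoulder line now coincides with the front edge, at (380,76) in the crop. I'll back off, rise and swing aside to check.

```bash
python3 -m creep '[[0.28,[-0.5,0,0],0],[0.28,[-1.5,0,0],0],[0.28,[-3,0,0],0],[0.28,[-4,0,0],0],[0.28,[-4,0,-4],0],[0.28,[-4,0,-9],0],[0.28,[-4,0,-14],0],[0.28,[-4,0,-19],0],[0.28,[-4,0,-24],0],[0.28,[-4,0,-26],0],[0.28,[-4,0,-26],0]]'; python3 -m creep '[[0.28,[0,5,0],0],[0.28,[0,10,0],0],[0.28,[0,15,0],0],[0.28,[0,20,0],0],[0.28,[0,25,0],0],[0.28,[0,30,0],0],[0.28,[0,32,0],0],[0.28,[0,32,0],0],[0.28,[0,32,0],0]]'
python3 - <<'E'
from h import *
crop("top","pics/f.png",232,130,160,120,5)
E
```

```text
clock: 9.9
eef_pos: [562.2, -20.0, 322.8]
eef_rot: [-3.141, 0.005, 3.112]
wrist_force: [0.5, -0.6, 0.4]
finger_gap: 60.0
finger_force: 0.0
clock: 10.8
eef_pos: [570.8, 299.7, 317.9]
eef_rot: [-3.14, -0.002, 3.112]
wrist_force: [0.1, -0.8, -0.6]
finger_gap: 60.0
finger_force: 0.0
```

View pics/f.png

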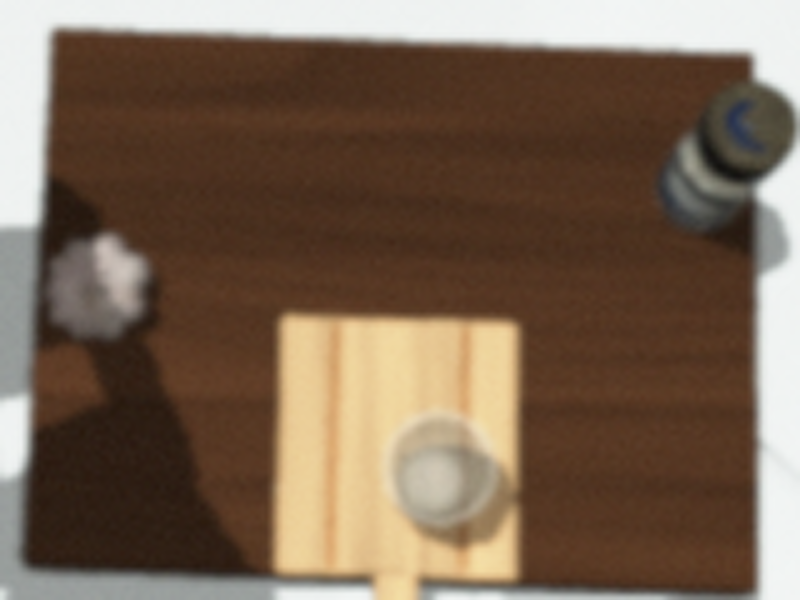

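The blade's corners are at (280,315), (520,321), (518,580) and (272,577), with its front on the edge. The glass is standing and the garlic and jar haven't moved.

Run:
```python
from h import *
np.set_printoptions(precision=1,suppress=True)
c=lambda u,v,z:ray("top",232+(u+.5)/5-.5,130+(v+.5)/5-.5,z)[:2]
for p in [(280,314,53),(520,319,53),(518,580,53),(272,577,53),(200,570,43),(600,582,43)]: print(p,c(*p))
im=manip.camera("top").astype(int).sum(2)//3
for u in (265,280,300,320,345,360): print(u,im[236:254,u])
```

```text
(280, 314, 53) [512.9  26.7]
(520, 319, 53) [510.7 -84.2]
(518, 580, 53) [390.3 -80.3]
(272, 577, 53) [391.6  30.8]
(200, 570, 43) [395.6  63.5]
(600, 582, 43) [ 390.1 -119.2]
265 [ 33  34  31  33  32  32  33  35  68 117 144 154 158 156 156 158 156 157]
280 [ 59  60  58  54  46  42  38  32  43  88 135 153 156 156 157 158 158 156]
300 [198 197 197 198 198 199 198 192 164 113 117 183 232 241 242 243 243 244]
320 [115 120 143 172 191 195 195 194 180 140 102 128 187 232 240 242 241 242]
345 [ 59  59  63  63  63  65  61  60  57  57  53  69 126 191 235 244 245 245]
360 [ 58  58  62  62  63  62  61  61  58  59  57  59 101 183 233 243 244 244]
```

```bash
python3 -c "
from cell import manip
print(manip.sign_off())"
```

```text
the job is handed in; nothing more can be done
None
```

I pushed the paddle until its handle hangs straight out over the block's front edge. The shoulders measure within about 3 mm of the edge, and the paddle is square to it within about 0.02 rad. The glass is still standing on the blade, the garlic and jar show no movement in the final picture, and the hand is clear. I handed the job in at about 11 s on the clock, and no verdict came back.

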